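# Make up two welding kits from the stock

### The job

Make up the two welding kits from the loose steel pieces on the bench. In the square tray, lay the square plate flat and stand the short wide pipe stub upright on the middle of it; in the long tray, set the flat bar, the angle piece and the tall narrow pipe stub directly on the tray's floor, the bar lying flat, the stub upright and the angle resting on the same leg as it does now. Leave the square tube, the hammer and the welding magnet where they are.

Things in the scene. Friction and masses are not known exactly. Their poses are not given: they have to be found in the camera images.
- square_tray: fixed shallow grey sheet-steel tray, square, 170 x 170 outside, 16 high, walls 4 thick, floor 4 thick (inner floor 162 x 162, 4 above the bench). Origin at the centre of its underside; x and y along its sides, z up.
- long_tray: fixed shallow grey sheet-steel tray, oblong, 260 (along its x) x 140 (along its y) outside, 16 high, walls 4 thick, floor 4 thick (inner floor 252 x 132, 4 above the bench). Origin at the centre of its underside, z up.
- square_plate: loose dark steel square plate, 60 x 60 x 16 thick, about 0.45 kg, lying flat. Origin at the centre of its underside; x and y along its sides, z up.
- wide_stub: loose dark steel pipe stub, the short wide one: 48 outside diameter, 38 bore, 40 tall, about 0.21 kg, standing upright. Origin at the centre of its lower end, z along its axis, up.
- flat_bar: loose dark steel flat bar, 80 (along its x) x 40 (along its y) x 10 thick, about 0.25 kg, lying flat. Origin at the centre of its underside, z up.
- angle: loose piece of dark steel L-section (angle), 60 long (along its y), both legs 50 wide and 8 thick, about 0.34 kg. One leg lies flat on the bench, 50 (x) x 60 (y) x 8 high; the other stands upright along the -x edge of it, from x = -25 to x = -17, up to 50 high. Origin at the centre of the underside of the flat leg, z up.
- tall_stub: loose dark steel pipe stub, the tall narrow one: 34 outside diameter, 26 bore, 70 tall, about 0.21 kg, standing upright. Origin at the centre of its lower end, z along its axis, up.
- square_tube: loose short piece of dark steel square tube, 40 x 40 outside, 4 wall, standing 50 tall among the stock, open end up; belongs to neither kit and stays where it is. Origin at the centre of its lower end, z up.
- hammer: bystander: hammer 260 long lying on the far side of the stock, roughly crosswise. Its x runs from the handle to the head; origin on the underside near the middle of its length.
- magnet: bystander: red triangular welding magnet, 60 x 60 x 16 high, lying on the far side of the stock. Origin at the centre of its underside.
Not all that is in view belongs to the job. What is shaped like the flat_bar but blue or green is not meant.

How it is judged:
By the outcome, as a careful person would: the job done as asked, in the order asked, and still so for the second after the job is handed in, with the robot touching nothing.
It also fails if it takes over 109 s, if anything falls off the work surface, if the arm or the gripper's body presses on something with over 40 N, if the wrist force passes 120 N, or if a joint passes its speed limit or range.

### The arm

A 7-joint arm with a two-finger parallel gripper is mounted at the origin on the work surface. World frame = base frame: x ahead of the robot, y to its left, z up, the work surface at z = 0. Lengths are in m, angles in rad, forces in N, time in s.
With the tool pointing down it reaches from about 0.425 to 0.875 m from the base axis. Payload 8.4 kg.
Tool frame: the origin (TCP) lies midway between the tips of the shut fingers; the grasp point (between the pads) lies 19 mm behind it (robot.grasp_offset is the z of the grasp point in the tool frame, in m); z points along the fingers, y is the line along which they close (so a half turn about z gives the same grasp; the last joint's range is limited). The gripper opens to 85 mm and grips with 20 to 120 N. Pads are 22 mm wide; open, the fingers measure 114 mm over their backs; the gripper's body (76 mm by 85 mm) begins 54 mm behind the grasp point. The pads swing forward as they close: fully open they stand 13 mm farther back than shut.
Start: joints at [-1.439, 0.333, 0.04, 1.465, -0.013, 1.343, -0.059], TCP at [0.149, 0.633, 0.231] pointing down, gripper open.
Joint ranges: [-2.58, 2.58], [-0.38, 2.09], [-1.3, 1.39], [0.25, 2.4], [-1.5, 4.64], [0.08, 2.09], [-2.65, 2.65]. Speed limits (rad/s): [2.22, 2.22, 2.79, 2.79, 3.14, 3.14, 3.14].

### API

Orientations are given as a unit quaternion [x, y, z, w].
In Python, from station import monitor, eyes, hand_in, robot gives the robot as it stands. The module is installed in compiled form; this text tells all that it offers.
- The arm moves only by the shell command python3 -m creep 'ROWS' [FORCE]. ROWS is JSON, a list of rows, each a list of 3 entries, a list of its own where there are three numbers: the opening in per cent of the stroke, from 0 (shut) to 100 (fully open), then the shift along the tool's x, y, z in cm, then the turn about the tool's z in rad. In form: [[fingers, [x, y, z], roll], ...]. A call has exactly 5 rows; each row shifts and turns the commanded pose from where the row before left it, along the tool's axes as they then stand; what a row does not reach is not made up. A row lasts 1/10 s, in which the tool goes at most 50 mm and 8.59 degrees, less where a joint would pass 70% of its speed; a pose out of reach is approached as far as the arm can. A call with a gripper value outside its range is refused whole. The fingers move at their own pace and stop on an object; FORCE is the grip in N (left out, the last holds). Time passes only in rows, so rows that do not move let the fingers close, or fill a call up. It gives the time, the measured TCP pose, the force, the opening and the grip force at its end, in the units of the state.
- monitor.get_state(): the state, without advancing time (a new reading comes with each control period).
- eyes.read_camera(name): name is "side" or "top"; returns the picture (400x640x3 uint8, red, green, blue); there is no depth.
- eyes.camera_model(name): a dict with "fov_y" (degrees; the focal length in pixels is half the picture's height over the tangent of half this angle, whatever the lens; pixels are square), "cx", "cy" (the principal point, pixels), "distortion" ([k1, k2, p1, p2, k3] as OpenCV has them; the pictures are not rectified), "position" and "orientation" of the camera in the world. Camera axes: x right, y down, z forward; pixel columns grow to the right and rows downward; lengths in m; the calibration is good to about 2 mm. A picture is of the moment at which its call begins. camera_model takes no time and is no camera call.
- hand_in(): hands the job in; it is judged then, once.
The state is a dict: "clock": time; "joints": joint angles; "joint_velocities": joint speeds; "joint_efforts": joint torques, N m; "position": TCP position; "ee_rot": TCP orientation; "force": force on the tool from outside, world axes, zero at the start; "ft_torque": the same for the moment, N m; "width": finger opening in m; "finger_force": force on a finger pad.
Only numpy, scipy, OpenCV 4.12 (cv2) and the standard library are available. Lean on these libraries where they do the work, as an engineer would, in place of code of your own. Each camera call takes 0.05 s, during which the arm holds its last target. There are 200 camera calls.

## Working session

There is one attempt and no reset: what is moved stays moved. The work goes in short steps, Python scripts to look and compute and a shell command to move; the robot and the scene stay as the last step left them, time stands still between calls to the robot, and variables do not carry over. Pictures are saved under pics/ and viewed, at most 14 in all, crops included, and the job is handed in when it is done.

```bash
mkdir -p pics; cat > h.py <<'E'
import numpy as np, cv2
from scipy.spatial.transform import Rotation as R
from station import monitor, eyes, robot
def cam(n):
    m=eyes.camera_model(n); f=200/np.tan(np.radians(m["fov_y"])/2)
    K=np.array([[f,0,m["cx"]],[0,f,m["cy"]],[0,0,1]]); return K,np.array(m["distortion"],float),np.array(m["position"]),R.from_quat(m["orientation"]).as_matrix()
def px2w(n,px,z):
    K,d,p,r=cam(n); u=cv2.undistortPoints(np.array(px,float).reshape(-1,1,2),K,d).reshape(-1,2)
    v=np.c_[u,np.ones(len(u))]@r.T; return p+v*((z-p[2])/v[:,2])[:,None]
def w2px(n,P):
    K,d,p,r=cam(n); q=(np.array(P,float).reshape(-1,3)-p)@r
    return cv2.projectPoints(q,np.zeros(3),np.zeros(3),K,d)[0].reshape(-1,2)
def snap(n,f):
    a=eyes.read_camera(n)[...,::-1].copy(); cv2.imwrite(f"pics/{f}.png",a); return a
E
python3 - <<'E'
from h import *
for n in("top","side"):
    print(eyes.camera_model(n)); a=snap(n,n+"0")
print(monitor.get_state())
E
```

```text
{'fov_y': 49.34087684231076, 'cx': 316.09392995748226, 'cy': 206.7688679457243, 'distortion': array([-0.01990337,  0.        ,  0.        ,  0.        ,  0.        ]), 'position': array([ 0.40797211, -0.00396561,  0.97655466]), 'orientation': array([ 0.71451609, -0.69480147,  0.05110353, -0.06407885])}
{'fov_y': 44.73883851081038, 'cx': 313.12351046846624, 'cy': 201.45934708513832, 'distortion': array([-0.09399821,  0.        ,  0.        ,  0.        ,  0.        ]), 'position': array([0.21733049, 0.67908744, 0.59856556]), 'orientation': array([-0.20434308,  0.86695203, -0.44004231,  0.11402125])}
{'clock': 0.1, 'joints': array([-1.43923845,  0.33384421,  0.03982409,  1.46616582, -0.01338087,
        1.34328623, -0.05850022]), 'joint_velocities': array([-0.00087742, -0.00191527,  0.00011749, -0.00271483, -0.00097161,
       -0.00088283, -0.00099177]), 'joint_efforts': array([ 4.84729258e-03, -6.60018110e+01,  1.37088619e+00, -4.06468713e+01,
        1.72080996e-02,  8.77848594e-03,  3.30336854e-05]), 'position': array([0.14857393, 0.63238052, 0.23051528]), 'ee_rot': array([ 1.15105586e-01,  9.93353002e-01, -7.18400557e-04, -3.35342119e-05]), 'force': array([-0.22916755, -0.36384904, -0.2476054 ]), 'ft_torque': array([ 0.00577191,  0.04493874, -0.03644358]), 'finger_force': 0.0, 'width': 0.08543511949450043}
```

View pics/top0.png

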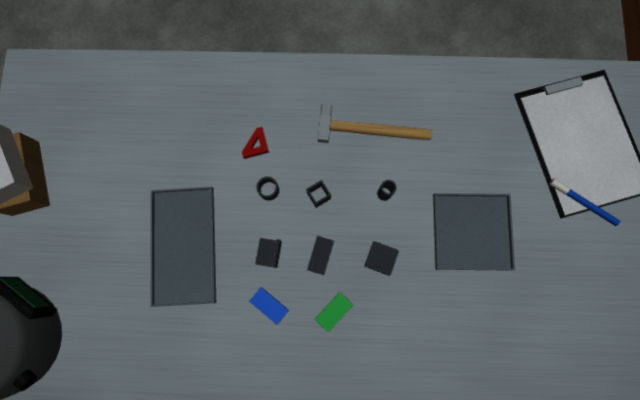

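View pics/side0.png

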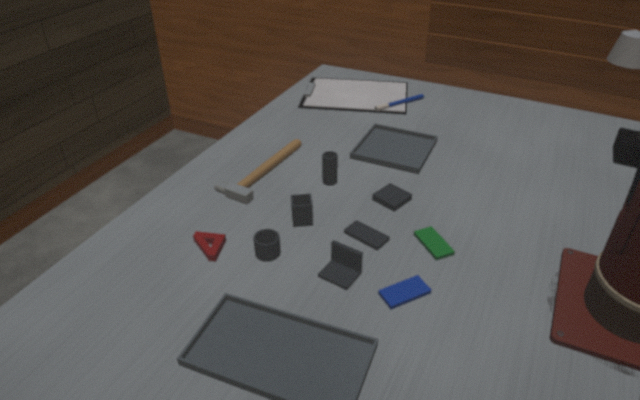

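```bash
cat > fit.py <<'E'
from h import *
from scipy.optimize import minimize
def box(x0,x1,y0,y1,z0,z1): return np.array([[x,y,z] for x in(x0,x1) for y in(y0,y1) for z in(z0,z1)])
def cyl(r,h): return np.array([[r*np.cos(t),r*np.sin(t),z] for t in np.linspace(0,6.28,25)[:-1] for z in(0,h)])
M=dict(square_plate=[box(-.03,.03,-.03,.03,0,.016)],wide_stub=[cyl(.024,.04)],tall_stub=[cyl(.017,.07)],flat_bar=[box(-.04,.04,-.02,.02,0,.01)],
 angle=[box(-.025,.025,-.03,.03,0,.008),box(-.025,-.017,-.03,.03,0,.05)],square_tube=[box(-.02,.02,-.02,.02,0,.05)])
S=8
def sil(n,k,p,win,z=0):
    x,y,a=p; x0,y0,w,h=win; m=np.zeros((h*S,w*S),np.uint8); r=R.from_euler('z',a).as_matrix()
    for b in M[k]:
        q=w2px(n,b@r.T+[x,y,z]); q=(q+.5-[x0,y0])*S
        cv2.fillConvexPoly(m,cv2.convexHull(q.astype(np.float32)).astype(np.int32),1)
    return cv2.resize(m.astype(np.float32),(w,h),interpolation=cv2.INTER_AREA)
def fit(n,img,k,c,p0,z=0,rad=26,bg=None):
    x0,y0=int(c[0])-rad,int(c[1])-rad; win=(x0,y0,2*rad,2*rad)
    g=cv2.cvtColor(img,cv2.COLOR_BGR2GRAY)[y0:y0+2*rad,x0:x0+2*rad].astype(np.float32)
    b=np.median(g) if bg is None else bg; m=np.clip((b-g)/(b-np.percentile(g,4)),0,1)
    if 'stub' in k or 'tube' in k:
        t=(m>.5).astype(np.uint8); cs,_=cv2.findContours(t,0,2); f=np.zeros_like(t); cv2.drawContours(f,[max(cs,key=cv2.contourArea)],-1,1,-1)
        e=cv2.erode(f,np.ones((3,3),np.uint8)); m=np.where(e>0,1,m)
    cost=lambda p:np.abs(sil(n,k,p,win,z)-m).sum()/m.sum()
    best=None
    for a in ([0] if 'stub' in k else p0[2:] if len(p0)>2 else np.arange(0,6.28 if k=='angle' else 3.14,.35)):
        r=minimize(cost,[p0[0],p0[1],a],method='Nelder-Mead',options=dict(initial_simplex=np.array([p0[0],p0[1],a])+np.array([[0,0,0],[.008,0,0],[0,.008,0],[0,0,.2]]),xatol=1e-4,fatol=1e-4))
        if best is None or r.fun<best.fun: best=r
    return best.x,best.fun
E
python3 - <<'E'
from fit import *
a=cv2.imread("pics/top0.png")
C=dict(square_plate=(381,258),wide_stub=(268,188),tall_stub=(387,190),flat_bar=(320,255),angle=(268,253),square_tube=(318,194))
Z=dict(square_plate=.016,wide_stub=.04,tall_stub=.035,flat_bar=.01,angle=.01,square_tube=.05)
c=cv2.resize(a[110:340,140:530],None,fx=2,fy=2,interpolation=2); 
c=np.clip(c.astype(float)*1.6,0,255).astype(np.uint8)
for k,p in C.items():
    w=px2w("top",p,Z[k])[0]; x,f=fit("top",a,k,p,w[:2]); print(k,x.round(4),round(f,3))
    r=R.from_euler('z',x[2]).as_matrix()
    for b in M[k]:
        q=cv2.convexHull(w2px("top",b@r.T+[x[0],x[1],0]).astype(np.float32)).reshape(-1,2)
        cv2.polylines(c,[((q+.5-[140,110])*2-.5).round().astype(np.int32)],True,(0,255,255),1)
cv2.imwrite("pics/fit0.png",c)
# tray rim corners (z=.016)
print(px2w("top",[(152,190),(213,187),(216,303),(152,306)],.016).round(3)); print(px2w("top",[(433,194),(509,194),(513,269),(434,270)],.016).round(3))
E
```

```text
square_plate [ 0.4564 -0.1305  2.8054] 0.075
wide_stub [ 0.6044  0.1258 -0.0937] 0.105
tall_stub [ 0.6034 -0.137   0.096 ] 0.141
flat_bar [ 0.4592  0.0039 -0.2617] 0.078Traceback (most recent call last):
  File "<stdin>", line 8, in <module>
  File "fit.py", line 24, in fit
    r=minimize(cost,[p0[0],p0[1],a],method='Nelder-Mead',options=dict(initial_simplex=np.array([p0[0],p0[1],a])+np.array([[0,0,0],[.008,0,0],[0,.008,0],[0,0,.2]]),xatol=1e-4,fatol=1e-4))
    res = _minimize_neldermead(fun, x0, args, callback, bounds=bounds,
                               **options)
    fsim[j] = func(sim[j])
              ~~~~^^^^^^^^
    fx = function(np.copy(x), *(wrapper_args + args))
  File "fit.py", line 21, in <lambda>
    cost=lambda p:np.abs(sil(n,k,p,win,z)-m).sum()/m.sum()
                         ~~~^^^^^^^^^^^^^
  File "fit.py", line 11, in sil
    q=w2px(n,b@r.T+[x,y,z]); q=(q+.5-[x0,y0])*S
  File "h.py", line 11, in w2px
    K,d,p,r=cam(n); q=(np.array(P,float).reshape(-1,3)-p)@r
            ~~~^^^
  File "h.py", line 5, in cam
    m=eyes.camera_model(n); f=200/np.tan(np.radians(m["fov_y"])/2)
ValueError: time passes only in moves, steps and waits
```

```bash
sed -i 's/^def cam(n):/import functools\n@functools.cache\ndef cam(n):/' h.py
cat > all.py <<'E'
from fit import *
a=cv2.imread("pics/top0.png")
C=dict(square_plate=(381,258),wide_stub=(268,188),tall_stub=(387,190),flat_bar=(320,255),angle=(268,253),square_tube=(318,194))
Z=dict(square_plate=.016,wide_stub=.04,tall_stub=.035,flat_bar=.01,angle=.01,square_tube=.05)
c=cv2.resize(a[110:340,140:530],None,fx=2,fy=2,interpolation=2); 
c=np.clip(c.astype(float)*1.6,0,255).astype(np.uint8)
for k,p in C.items():
    w=px2w("top",p,Z[k])[0]; x,f=fit("top",a,k,p,w[:2]); print(k,x.round(4),round(f,3))
    r=R.from_euler('z',x[2]).as_matrix()
    for b in M[k]:
        q=cv2.convexHull(w2px("top",b@r.T+[x[0],x[1],0]).astype(np.float32)).reshape(-1,2)
        cv2.polylines(c,[((q+.5-[140,110])*2-.5).round().astype(np.int32)],True,(0,255,255),1)
cv2.imwrite("pics/fit0.png",c)
print(px2w("top",[(152,190),(213,187),(216,303),(152,306)],.016).round(3)); print(px2w("top",[(433,194),(509,194),(513,269),(434,270)],.016).round(3))
E
python3 all.py
```

```text
square_plate [ 0.4564 -0.1305  2.8054] 0.075
wide_stub [ 0.6044  0.1258 -0.0937] 0.105
tall_stub [ 0.6034 -0.137   0.096 ] 0.141
flat_bar [ 0.4592  0.0039 -0.2617] 0.078
angle [0.4618 0.1199 1.4359] 0.088
square_tube [0.5936 0.0118 0.5757] 0.099
[[0.594 0.39  0.016]
 [0.605 0.251 0.016]
 [0.348 0.227 0.016]
 [0.337 0.367 0.016]]
[[ 0.602 -0.245  0.016]
 [ 0.606 -0.415  0.016]
 [ 0.44  -0.417  0.016]
 [ 0.433 -0.245  0.016]]
```

View pics/fit0.png

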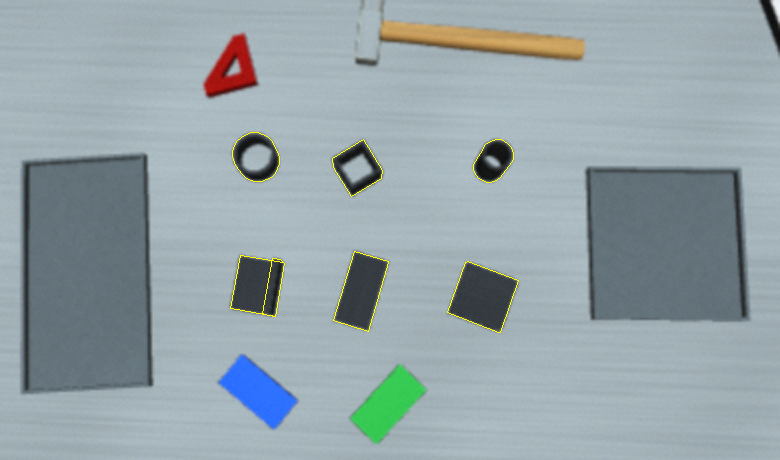

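```bash
cat > d.py <<'E'
import sys
from h import *
s=monitor.get_state(); p=np.array(s["position"]); r=R.from_quat(s["ee_rot"]).as_matrix()
print("t",round(s["clock"],2),"pos",p.round(4),"phi",round(np.arctan2(r[1,1],r[0,1]),3),"tilt",r[:2,2].round(4),"w",round(s["width"],4),"ff",round(s["finger_force"],1),"F",np.round(s["force"],1))
for a in sys.argv[1:]:
    t=np.array(eval(a),float); print("cm",((t[:3]-p)@r*100).round(2),"roll",round(np.arctan2(r[1,1],r[0,1])-t[3],3)); p=t[:3]
E
python3 d.py "(.45,.40,.2,1.234)" "(.456,-.131,.12,1.234)"
python3 -m creep '[[100,[0,0,0],0.1],[100,[0,0,0],0],[100,[0,0,0],0],[100,[0,0,0],0],[100,[0,0,0],0]]' 40
python3 d.py "(.45,.40,.2,1.234)" "(.4565,-.1305,.12,1.234)"
```

```text
t 0.1 pos [0.1486 0.6324 0.2305] phi 1.34 tilt [-0.0002 -0.0014] w 0.0854 ff 0.0 F [-0.2 -0.4 -0.2]
cm [-34.66 -15.72   3.08] roll 0.106
cm [-12.73 -51.54   8.08] roll 0.106
clock: 0.6
position: [0.1487, 0.6327, 0.2312]
ee_rot: [0.164, 0.986, -0.0, 0.0]
force: [1.0, 0.2, 0.6]
width: 0.0852
finger_force: 0.0
t 0.6 pos [0.1487 0.6327 0.2312] phi 1.241 tilt [-0.     -0.0002] w 0.0852 ff 0.0 F [1.  0.2 0.6]
cm [-36.04 -12.26   3.13] roll 0.007
cm [-17.79 -49.98   8.01] roll 0.007
```

```bash
python3 -m creep '[[100,[-4.5,-1.53,0.39],0],[100,[-4.5,-1.53,0.39],0],[100,[-4.5,-1.53,0.39],0],[100,[-4.5,-1.53,0.39],0],[100,[-4.5,-1.53,0.39],0]]' >/dev/null
python3 -m creep '[[100,[-4.5,-1.53,0.39],0],[100,[-4.5,-1.53,0.39],0],[100,[-4.5,-1.53,0.39],0],[100,[-1.48,-4.17,0.67],0],[100,[-1.48,-4.17,0.67],0]]' >/dev/null
python3 -m creep '[[100,[-1.48,-4.17,0.67],0],[100,[-1.48,-4.17,0.67],0],[100,[-1.48,-4.17,0.67],0],[100,[-1.48,-4.17,0.67],0],[100,[-1.48,-4.17,0.67],0]]' >/dev/null
python3 -m creep '[[100,[-1.48,-4.17,0.67],0],[100,[-1.48,-4.17,0.67],0],[100,[-1.48,-4.17,0.67],0],[100,[-1.48,-4.17,0.67],0],[100,[-1.48,-4.17,0.67],0]]' >/dev/null
python3 -m creep '[[100,[0,0,0],0],[100,[0,0,0],0],[100,[0,0,0],0],[100,[0,0,0],0],[100,[0,0,0],0]]' >/dev/null
python3 d.py "(.4565,-.1305,.06,1.234)"; python3 -c "
from h import *
a=snap('top','t1');cv2.imwrite('pics/t1c.png',cv2.resize(a[130:330,280:520],None,fx=3,fy=3))"
```

```text
t 3.1 pos [ 0.4551 -0.1298  0.1198] phi 1.242 tilt [0.0002 0.0002] w 0.0853 ff 0.0 F [-0.5 -0.7 -1.1]
cm [-0.15 -0.02  5.98] roll 0.008
```

View pics/t1c.png

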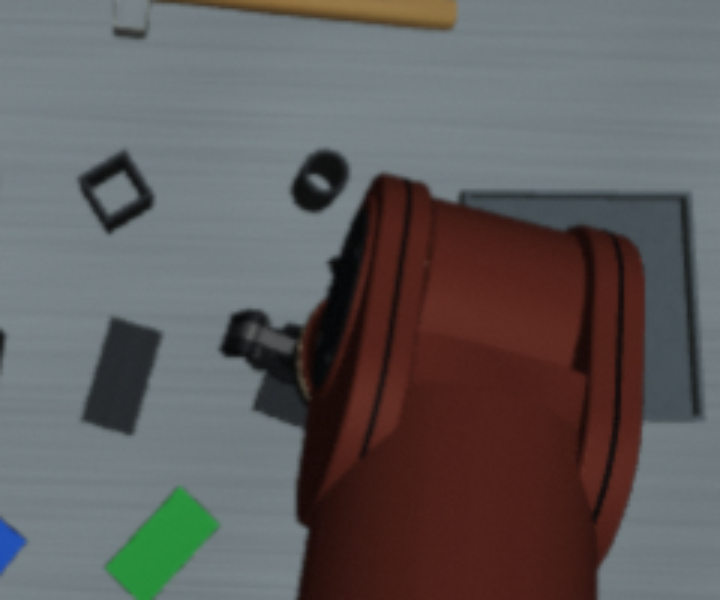

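The arm hides most of the plate (crop pixel 280,400), and the left finger stands outside it as planned. The measured pose is within 2 mm, so I'm descending and gripping.

```bash
python3 -m creep '[[100,[-0.15,-0.02,3],0.008],[100,[0,0,3],0],[100,[0,0,3],0],[100,[0,0,1.7],0],[100,[0,0,0.95],0]]' 60 >/dev/null
python3 -m creep '[[100,[0,0,0],0],[40,[0,0,0],0],[20,[0,0,0],0],[20,[0,0,0],0],[20,[0,0,0],0]]'
python3 -m creep '[[20,[0,0,0],0],[20,[0,0,0],0],[20,[0,0,0],0],[20,[0,0,0],0],[20,[0,0,0],0]]'
python3 d.py
```

```text
clock: 4.15
position: [0.4572, -0.1314, 0.0048]
ee_rot: [0.169, 0.986, 0.001, 0.001]
force: [-4.1, 0.7, 11.3]
width: 0.058
finger_force: 62.0
clock: 4.65
position: [0.4572, -0.1315, 0.0048]
ee_rot: [0.169, 0.986, 0.001, 0.001]
force: [-4.0, 1.8, 12.2]
width: 0.058
finger_force: 62.0
t 4.65 pos [ 0.4572 -0.1315  0.0048] phi 1.232 tilt [0.0021 0.0009] w 0.058 ff 62.0 F [-4.   1.8 12.2]
```

```bash
python3 -m creep '[[20,[0,0,-2],0],[20,[0,0,-3],0],[20,[0,0,-3],0],[20,[0,0,-3],0],[20,[0,0,0],0]]' >/dev/null
python3 -m creep '[[20,[0,0,0],-0.11],[20,[0,0,0],-0.11],[20,[0,0,0],-0.11],[20,[0,0,0],0],[20,[0,0,0],0]]' 
python3 d.py "(.520,-.3305,.116,1.565)"
```

```text
clock: 5.65
position: [0.4558, -0.1315, 0.1128]
ee_rot: [0.006, 1.0, 0.0, -0.0]
force: [0.6, 0.3, -4.6]
width: 0.0577
finger_force: 68.5
t 5.65 pos [ 0.4558 -0.1315  0.1128] phi 1.559 tilt [-0.0006  0.0002] w 0.0577 ff 68.5 F [ 0.6  0.3 -4.6]
cm [ -6.66 -19.82  -0.33] roll -0.006
```

```bash
python3 -m creep '[[20,[-1.33,-3.96,0],0],[20,[-1.33,-3.96,0],0],[20,[-1.33,-3.96,0],0],[20,[-1.33,-3.96,0],0],[20,[-1.33,-3.96,0],0]]' >/dev/null
python3 -m creep '[[20,[0,0,0],0],[20,[0,0,0],0],[20,[0,0,2],0],[20,[0,0,3],0],[20,[0,0,2],0]]' >/dev/null
python3 -m creep '[[20,[0,0,0],0],[20,[0,0,0],0],[20,[0,0,0],0],[20,[0,0,0],0],[20,[0,0,0],0]]' >/dev/null
python3 d.py "(.520,-.3305,.009,1.565)"; python3 -c "
from h import *
a=snap('side','s1');cv2.imwrite('pics/s1c.png',cv2.resize(a[60:240,290:490],None,fx=3,fy=3))"
```

```text
t 7.15 pos [ 0.5215 -0.3303  0.0442] phi 1.562 tilt [ 0.0014 -0.0004] w 0.0575 ff 68.6 F [-0.7 -0.8 -4.1]
cm [ 0.15 -0.02  3.52] roll -0.003
```

View pics/s1c.png

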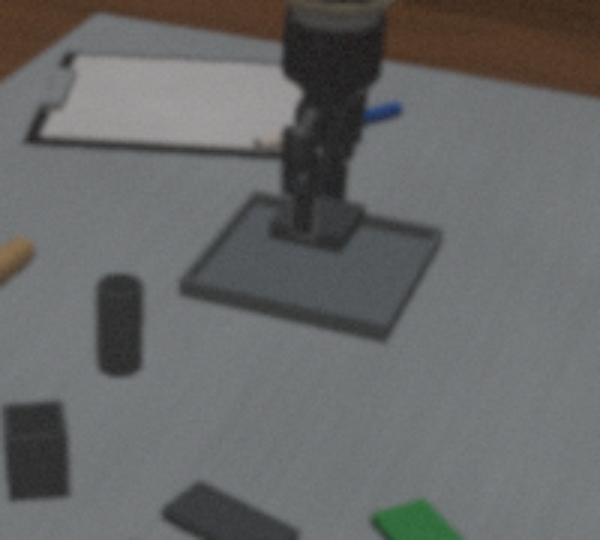

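The plate is held level over the middle of the square tray (crop pixel 320,225). Lowering it now.

```bash
python3 -m creep '[[20,[0.15,0,1.5],0],[20,[0,0,1],0],[20,[0,0,0.6],0],[20,[0,0,0.35],0],[20,[0,0,0],0]]'
python3 -m creep '[[20,[0,0,0.1],0],[20,[0,0,0],0],[20,[0,0,0],0],[20,[0,0,0],0],[20,[0,0,0],0]]'
```

```text
clock: 7.7
position: [0.5186, -0.3297, 0.009]
ee_rot: [0.005, 1.0, 0.001, -0.001]
force: [-6.6, 5.2, 9.6]
width: 0.0575
finger_force: 70.1
clock: 8.2
position: [0.5186, -0.3297, 0.0089]
ee_rot: [0.005, 1.0, 0.001, -0.001]
force: [-10.2, 8.0, 19.4]
width: 0.058
finger_force: 71.2
```

```bash
python3 -m creep '[[95,[0,0,-0.1],0],[95,[0,0,0],0],[95,[0,0,0],0],[95,[0,0,0],0],[95,[0,0,-1],0]]'
python3 -m creep '[[95,[0,0,-3],0],[95,[0,0,-4],0],[95,[0,0,-4],0],[95,[0,0,0],0],[95,[0,0,0],0]]' >/dev/null
python3 d.py "(.605,.1265,.13,1.56)"
```

```text
clock: 8.7
position: [0.5187, -0.3297, 0.0179]
ee_rot: [0.004, 1.0, 0.0, -0.001]
force: [0.1, 0.4, 0.1]
width: 0.0815
finger_force: 0.0
t 9.2 pos [ 0.5201 -0.3304  0.1301] phi 1.562 tilt [ 0.0024 -0.0006] w 0.0811 ff 0.0 F [-0.3 -0.2 -0.2]
cm [-8.1  45.77  0.  ] roll 0.002
```

```bash
python3 -m creep '[[95,[-0.74,4.16,0],0],[95,[-0.74,4.16,0],0],[95,[-0.74,4.16,0],0],[95,[-0.74,4.16,0],0],[95,[-0.74,4.16,0],0]]' >/dev/null
python3 -m creep '[[95,[-0.74,4.16,0],0],[95,[-0.74,4.16,0],0],[95,[-0.74,4.16,0],0],[95,[-0.74,4.16,0],0],[95,[-0.74,4.16,0],0]]' >/dev/null
python3 -m creep '[[95,[-0.7,4.16,0],0],[95,[0,0,0],0],[95,[0,0,0],0],[95,[0,0,0],0],[95,[0,0,0],0]]' >/dev/null
python3 d.py "(.6044,.1258,.008,1.56)"; python3 -c "
from fit import *
a=snap('top','t2')
x,f=fit('top',a,'square_plate',(472,232),(.52,-.33,0,.2),z=.004,rad=22);print('plate',x,f)
cv2.imwrite('pics/t2c.png',cv2.resize(a[150:310,230:530],None,fx=2.6,fy=2.6))"
```

```text
t 10.7 pos [0.6043 0.125  0.1284] phi 1.56 tilt [-0.0006 -0.0006] w 0.0811 ff 0.0 F [-0.7  0.2  0.1]
cm [-0.02  0.09 12.04] roll -0.0
plate [ 0.51768412 -0.32860567 -0.00961282] 0.1167781725525856
```

View pics/t2c.png

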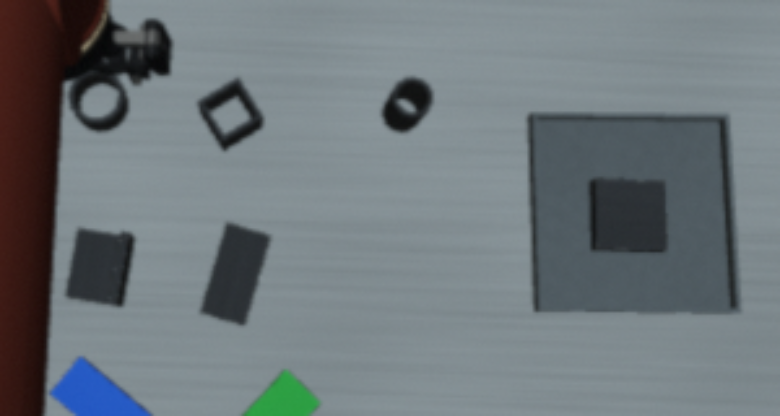

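Plate sits flat in the square tray's centre (crop 628,215); the fingers straddle the wide stub (crop 100,102). Descending on the stub.

```bash
python3 -m creep '[[95,[0,0.1,3],0],[95,[0,0,3],0],[95,[0,0,3],0],[95,[0,0,2],0],[95,[0,0,1],0]]' 40 >/dev/null
python3 -m creep '[[95,[0,0,0],0],[20,[0,0,0],0],[20,[0,0,0],0],[20,[0,0,0],0],[20,[0,0,0],0]]'
python3 -m creep '[[20,[0,0,0],0],[20,[0,0,-3],0],[20,[0,0,-4],0],[20,[0,0,-4],0],[20,[0,0,0],0]]'
python3 d.py "(.5177,-.3297,.13,1.56)"
```

```text
clock: 11.75
position: [0.6055, 0.1276, 0.0104]
ee_rot: [0.005, 1.0, 0.0, 0.001]
force: [-1.4, -1.5, 6.7]
width: 0.0467
finger_force: 40.5
clock: 12.25
position: [0.6079, 0.128, 0.1252]
ee_rot: [0.005, 1.0, 0.002, 0.004]
force: [0.8, -0.6, -1.7]
width: 0.0473
finger_force: 42.1
t 12.25 pos [0.6079 0.128  0.1252] phi 1.562 tilt [0.0089 0.0035] w 0.0473 ff 42.1 F [ 0.8 -0.6 -1.7]
cm [  8.59 -45.85  -0.72] roll 0.002
```

```bash
python3 -m creep '[[20,[0.8,-4.15,0],0],[20,[0.8,-4.15,0],0],[20,[0.8,-4.15,0],0],[20,[0.8,-4.15,0],0],[20,[0.8,-4.15,0],0]]' >/dev/null
python3 -m creep '[[20,[0.8,-4.15,0],0],[20,[0.8,-4.15,0],0],[20,[0.8,-4.15,0],0],[20,[0.8,-4.15,0],0],[20,[0.8,-4.15,0],0]]' >/dev/null
python3 -m creep '[[20,[0.6,-4.15,0],0],[20,[0,0,0],0],[20,[0,0,2],0],[20,[0,0,3],0],[20,[0,0,0],0]]' >/dev/null
python3 -m creep '[[20,[0,0,0],0],[20,[0,0,0],0],[20,[0,0,0],0],[20,[0,0,0],0],[20,[0,0,0],0]]' >/dev/null
python3 d.py "(.5188,-.3297,.0304,1.56)"
```

```text
t 14.25 pos [ 0.5148 -0.3281  0.0693] phi 1.562 tilt [ 0.0008 -0.0002] w 0.0473 ff 42.3 F [ 0.2  0.3 -1.2]
cm [-0.4  -0.16  3.89] roll 0.002
```

```bash
python3 -m creep '[[20,[-0.4,-0.16,1],0],[20,[0,0,1],0],[20,[0,0,1],0],[20,[0,0,0.5],0],[20,[0,0,0],0]]' >/dev/null
python3 -m creep '[[20,[0,0,0],0],[20,[0,0,0],0],[20,[0,0,0],0],[20,[0,0,0],0],[20,[0,0,0],0]]' 
python3 d.py "(.5188,-.3297,.0304,1.56)"
```

```text
clock: 15.25
position: [0.5186, -0.3297, 0.0339]
ee_rot: [0.004, 1.0, -0.0, 0.0]
force: [-0.3, 0.1, -1.9]
width: 0.0473
finger_force: 42.3
t 15.25 pos [ 0.5186 -0.3297  0.0339] phi 1.562 tilt [ 0.0003 -0.0001] w 0.0473 ff 42.3 F [-0.3  0.1 -1.9]
cm [-0.02 -0.    0.35] roll 0.002
```

```bash
python3 -m creep '[[20,[0,0,0.2],0],[20,[0,0,0.1],0],[20,[0,0,0.1],0],[20,[0,0,0],0],[20,[0,0,0],0]]'
```

```text
clock: 15.75
position: [0.5185, -0.3296, 0.0305]
ee_rot: [0.004, 1.0, 0.0, 0.0]
force: [-3.5, 2.4, 7.6]
width: 0.0473
finger_force: 43.1
```

```bash
python3 -m creep '[[80,[0,0,-0.05],0],[80,[0,0,0],0],[80,[0,0,0],0],[80,[0,0,0],0],[80,[0,0,-2],0]]' >/dev/null
python3 -m creep '[[80,[0,0,-4],0],[80,[0,0,-4],0],[80,[0,0,0],0.125],[80,[0,0,0],0.125],[80,[0,0,0],0]]' >/dev/null
python3 d.py "(.4602,.005,.13,1.309)"
```

```text
t 16.75 pos [ 0.5186 -0.3295  0.1304] phi 1.31 tilt [ 0.0003 -0.0002] w 0.0683 ff 0.0 F [ 0.2  0.2 -0.2]
cm [1.426e+01 3.082e+01 3.000e-02] roll 0.001
```

```bash
python3 -m creep '[[80,[1.58,3.43,0],0],[80,[1.58,3.43,0],0],[80,[1.58,3.43,0],0],[80,[1.58,3.43,0],0],[80,[1.58,3.43,0],0]]' >/dev/null
python3 -m creep '[[80,[1.58,3.43,0],0],[80,[1.58,3.43,0],0],[80,[1.58,3.43,0],0],[80,[1.58,3.43,0],0],[80,[0,0,4],0]]' >/dev/null
python3 -m creep '[[80,[0,0,0],0],[80,[0,0,0],0],[80,[0,0,0],0],[80,[0,0,0],0],[80,[0,0,0],0]]' 60 >/dev/null
python3 d.py "(.4602,.005,.002,1.309)"; python3 -c "
from fit import *
a=snap('top','t3')
cv2.imwrite('pics/t3c.png',cv2.resize(a[180:280,420:530],None,fx=5,fy=5))"
```

```text
t 18.25 pos [0.4606 0.0047 0.091 ] phi 1.311 tilt [0.0013 0.0005] w 0.068 ff 0.0 F [-0.5 -0.4 -0.2]
cm [0.06 0.01 8.9 ] roll 0.002
```

View pics/t3c.png

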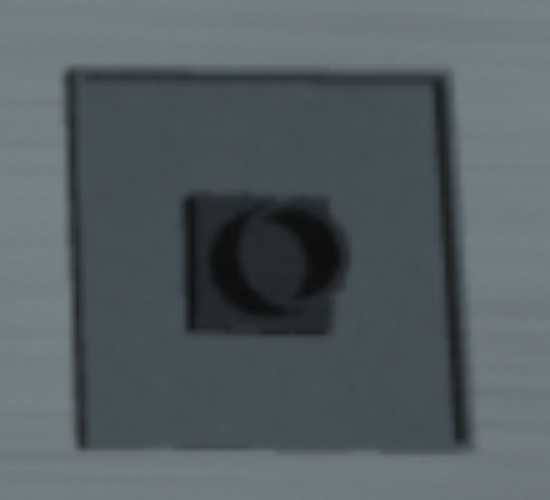

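Stub stands upright on the plate (crop 275,255), leaning only by parallax. I'll overlay the expected outline while gripping the bar.

```bash
python3 -m creep '[[80,[0.06,0,3],0],[80,[0,0,3],0],[80,[0,0,1.5],0],[80,[0,0,1],0],[80,[0,0,0.35],0]]' >/dev/null
python3 -m creep '[[80,[0,0,0],0],[80,[0,0,0],0],[20,[0,0,0],0],[20,[0,0,0],0],[20,[0,0,0],0]]'
python3 -m creep '[[20,[0,0,0],0],[20,[0,0,0],0],[20,[0,0,0],0],[20,[0,0,0],0],[20,[0,0,0],0]]'
python3 -c "
from fit import *
a=cv2.imread('pics/t3.png'); c=cv2.resize(a[180:280,420:530],None,fx=5,fy=5)
c=np.clip(c.astype(float)*2,0,255).astype(np.uint8)
T=lambda q:[((q.reshape(-1,2)+.5-[420,180])*5-.5).round().astype(np.int32)]
b=M['square_plate'][0]+[.5177,-.3286,.004]
cv2.polylines(c,T(cv2.convexHull(w2px('top',b).astype(np.float32))),True,(0,255,255),1)
s=M['wide_stub'][0]+[.5177,-.3286,.02]
for i in(0,1): cv2.polylines(c,T(w2px('top',s[i::2])),True,(0,255,0),1)
cv2.imwrite('pics/t3o.png',c)"
```

```text
clock: 19.3
position: [0.4599, 0.0054, 0.0027]
ee_rot: [0.129, 0.992, 0.0, 0.0]
force: [-3.9, -1.1, 12.8]
width: 0.0381
finger_force: 58.9
clock: 19.8
position: [0.4598, 0.0053, 0.0027]
ee_rot: [0.129, 0.992, 0.0, 0.0]
force: [-4.3, -1.5, 13.6]
width: 0.038
finger_force: 59.0
```

View pics/t3o.png

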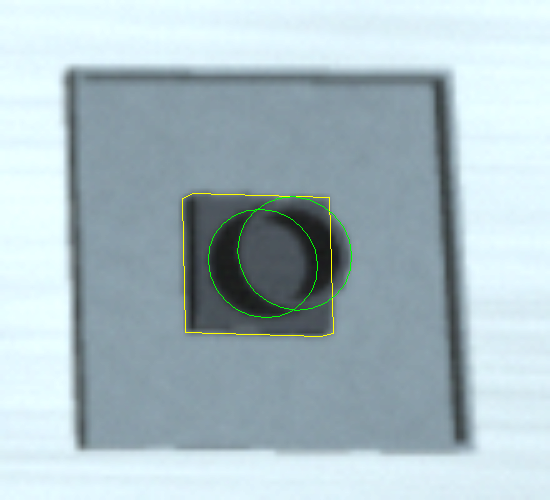

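The overlay agrees within about a pixel, so kit one is good. The bar is gripped; lifting and carrying it.

```bash
python3 -m creep '[[20,[0,0,-2],0],[20,[0,0,-3],0],[20,[0,0,-3],0],[20,[0,0,-3],0],[20,[0,0,-1],0]]' >/dev/null
python3 -m creep '[[20,[0,0,0],-0.12],[20,[0,0,0],-0.12],[20,[0,0,0],-0.11],[20,[0,0,0],0],[20,[0,0,0],0]]'
python3 d.py "(.3963,.3022,.12,1.66)"
```

```text
clock: 20.8
position: [0.459, 0.0053, 0.1212]
ee_rot: [-0.044, 0.999, -0.0, -0.0]
force: [-0.8, 0.0, -1.9]
width: 0.0379
finger_force: 62.1
t 20.8 pos [0.459  0.0053 0.1212] phi 1.659 tilt [-0.0008 -0.0002] w 0.0379 ff 62.1 F [-0.8  0.  -1.9]
cm [ 3.64 30.13  0.12] roll -0.001
```

```bash
python3 -m creep '[[20,[0.45,3.77,0],0],[20,[0.45,3.77,0],0],[20,[0.45,3.77,0],0],[20,[0.45,3.77,0],0],[20,[0.45,3.77,0],0]]' >/dev/null
python3 -m creep '[[20,[0.45,3.77,0],0],[20,[0.45,3.77,0],0],[20,[0.45,3.77,0],0],[20,[0,0,0],0],[20,[0,0,0],0]]' >/dev/null
python3 -m creep '[[20,[0,0,2],0],[20,[0,0,3],0],[20,[0,0,2],0],[20,[0,0,0],0],[20,[0,0,0],0]]' >/dev/null
python3 d.py "(.3963,.3022,.0067,1.66)"; python3 -c "
from h import *
a=snap('side','s2');cv2.imwrite('pics/s2c.png',cv2.resize(a[180:400,150:450],None,fx=2.5,fy=2.5))"
```

```text
t 22.3 pos [0.3966 0.3014 0.052 ] phi 1.66 tilt [-0.0002 -0.0008] w 0.0377 ff 62.1 F [ 0.6  0.9 -1.9]
cm [0.02 0.09 4.53] roll -0.0
```

View pics/s2c.png

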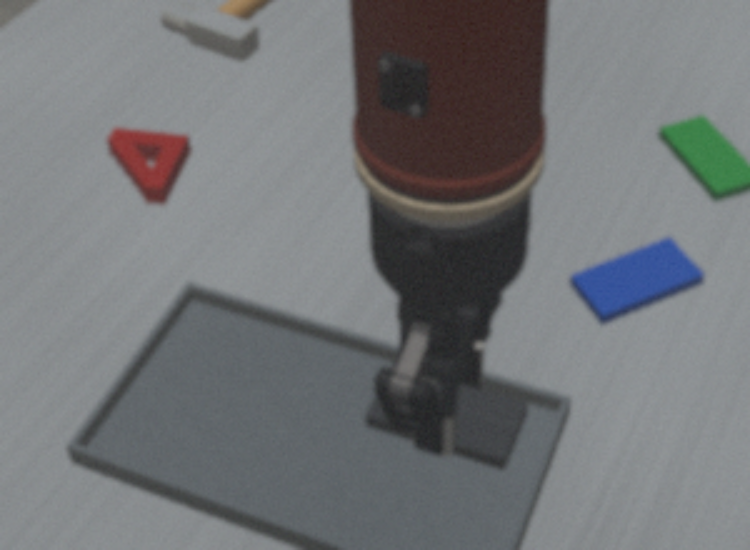

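The bar is level over the near end of the long tray (crop 450,425), clear of the walls. Lowering.

```bash
python3 -m creep '[[20,[0,0.09,1.5],0],[20,[0,0,1.5],0],[20,[0,0,0.8],0],[20,[0,0,0.5],0],[20,[0,0,0],0]]' >/dev/null
python3 -m creep '[[20,[0,0,0.2],0],[20,[0,0,0.1],0],[20,[0,0,0],0],[20,[0,0,0],0],[20,[0,0,0],0]]'
python3 d.py
```

```text
clock: 23.35
position: [0.3964, 0.3037, 0.0068]
ee_rot: [-0.045, 0.999, 0.001, 0.0]
force: [-2.3, -1.4, 7.3]
width: 0.0379
finger_force: 63.1
t 23.35 pos [0.3964 0.3037 0.0068] phi 1.662 tilt [0.0004 0.001 ] w 0.0379 ff 63.1 F [-2.3 -1.4  7.3]
```

```bash
python3 -m creep '[[75,[0,0,-0.05],0],[75,[0,0,0],0],[75,[0,0,0],0],[75,[0,0,0],0],[75,[0,0,-2],0]]' >/dev/null
python3 -m creep '[[60,[0,0,-4],0],[60,[0,0,-4],0],[60,[0,0,0],0.113],[60,[0,0,0],0.113],[60,[0,0,0],0]]' >/dev/null
python3 d.py "(.460,.1005,.108,1.436)"
```

```text
t 24.35 pos [0.396  0.3034 0.1065] phi 1.434 tilt [0.0002 0.0004] w 0.0511 ff 0.0 F [ 0.1 -0.8  0.7]
cm [ -9.1  -19.23  -0.16] roll -0.002
```

```bash
python3 -m creep '[[60,[-1.82,-3.85,0],0],[60,[-1.82,-3.85,0],0],[60,[-1.82,-3.85,0],0],[60,[-1.82,-3.85,0],0],[60,[-1.82,-3.85,0],0]]' >/dev/null
python3 -m creep '[[60,[0,0,2],0],[60,[0,0,0],0],[60,[0,0,0],0],[60,[0,0,0],0],[60,[0,0,0],0]]' 60 >/dev/null
python3 d.py "(.460,.1005,.017,1.436)"; python3 -c "
from fit import *
a=snap('top','t4');s=snap('side','s4')
c=np.zeros((520,760,3),np.uint8); c[:,:360]=cv2.resize(a[180:310,140:230],(360,520)); c[:,360:]=cv2.resize(s[180:310,290:390],(400,520))
cv2.imwrite('pics/c4.png',c)"
```

```text
t 25.35 pos [0.4605 0.1013 0.0868] phi 1.438 tilt [0.0006 0.0004] w 0.0511 ff 0.0 F [ 0.3 -0.6  0.9]
cm [ 0.04 -0.08  6.98] roll 0.002
```

View pics/c4.png

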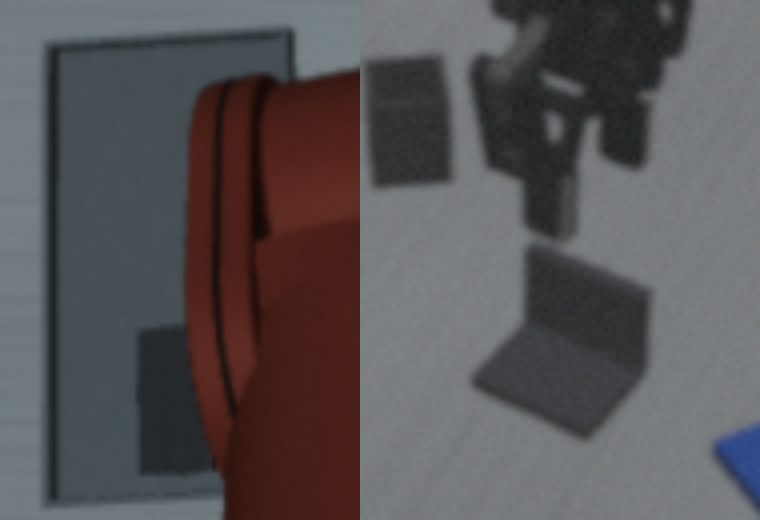

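Left: the bar lies flat in the long tray's near end (165,400). Right: the fingers are above the angle's upright leg (585,290), one each side. Descending.

```bash
python3 -m creep '[[60,[0.04,-0.08,2],0],[60,[0,0,2],0],[60,[0,0,2],0],[60,[0,0,1],0],[60,[0,0,0],0]]' >/dev/null
python3 -m creep '[[60,[0,0,0],0],[60,[0,0,0],0],[0,[0,0,0],0],[0,[0,0,0],0],[0,[0,0,0],0]]'
python3 -m creep '[[0,[0,0,0],0],[0,[0,0,0],0],[0,[0,0,0],0],[0,[0,0,0],0],[0,[0,0,0],0]]'
python3 d.py
```

```text
clock: 26.45
position: [0.46, 0.0997, 0.0165]
ee_rot: [0.067, 0.998, 0.0, 0.0]
force: [-1.5, -7.8, 8.4]
width: 0.0081
finger_force: 6.5
clock: 26.95
position: [0.46, 0.0996, 0.0166]
ee_rot: [0.067, 0.998, 0.0, 0.0]
force: [-2.3, -0.0, 5.4]
width: 0.0072
finger_force: 59.1
t 26.95 pos [0.46   0.0996 0.0166] phi 1.436 tilt [0.0002 0.0003] w 0.0072 ff 59.1 F [-2.3 -0.   5.4]
```

```bash
python3 -m creep '[[0,[0,0,-2],0],[0,[0,0,-3],0],[0,[0,0,-3],0],[0,[0,0,-2],0],[0,[0,0,0],0]]' >/dev/null
python3 -m creep '[[0,[0,0,0],-0.112],[0,[0,0,0],-0.112],[0,[0,0,0],0],[0,[0,0,0],0],[0,[0,0,0],0]]'
python3 d.py "(.488,.2895,.115,1.66)"
```

```text
clock: 27.95
position: [0.4595, 0.0994, 0.1156]
ee_rot: [-0.043, 0.999, -0.0, -0.0]
force: [-1.3, 0.8, -2.7]
width: 0.0069
finger_force: 59.0
t 27.95 pos [0.4595 0.0994 0.1156] phi 1.657 tilt [-0.0008 -0.0006] w 0.0069 ff 59.0 F [-1.3  0.8 -2.7]
cm [-4.48 18.69  0.05] roll -0.003
```

```bash
python3 -m creep '[[0,[-0.9,3.74,0],0],[0,[-0.9,3.74,0],0],[0,[-0.9,3.74,0],0],[0,[-0.9,3.74,0],0],[0,[-0.9,3.74,0],0]]' >/dev/null
python3 -m creep '[[0,[0,0,0],0],[0,[0,0,3],0],[0,[0,0,2],0],[0,[0,0,0],0],[0,[0,0,0],0]]' >/dev/null
python3 -m creep '[[0,[0,0,0],0],[0,[0,0,0],0],[0,[0,0,0],0],[0,[0,0,0],0],[0,[0,0,0],0]]' >/dev/null
python3 d.py "(.488,.2895,.0206,1.66)"; python3 -c "
from h import *
a=snap('side','s3');cv2.imwrite('pics/s3c.png',cv2.resize(a[180:400,150:450],None,fx=2.5,fy=2.5))"
```

```text
t 29.45 pos [0.4881 0.2899 0.0665] phi 1.66 tilt [0.0002 0.0003] w 0.0071 ff 59.2 F [ 0.3  0.3 -3.4]
cm [ 0.01 -0.04  4.59] roll -0.0
```

View pics/s3c.png

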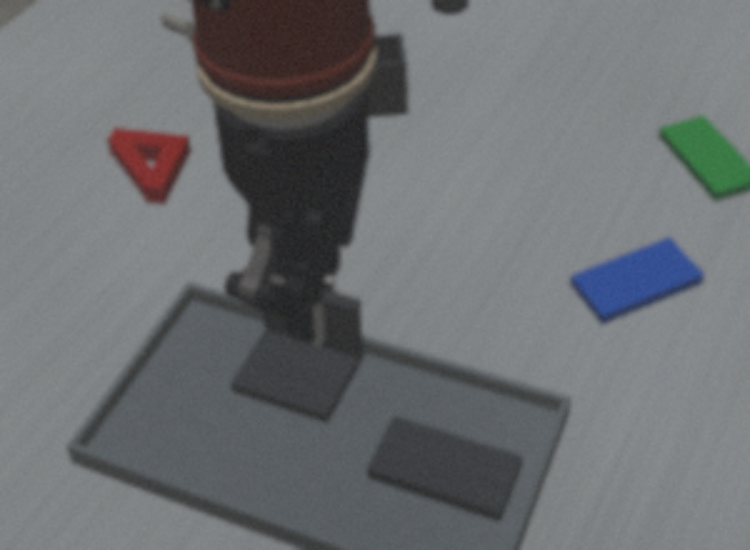

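The bar lies in the tray (445,465), and the angle hangs level above the floor (300,375), clear of it. Lowering.

```bash
python3 -m creep '[[0,[0,-0.04,1.5],0],[0,[0,0,1.5],0],[0,[0,0,0.8],0],[0,[0,0,0.5],0],[0,[0,0,0],0]]' >/dev/null
python3 -m creep '[[0,[0,0,0.2],0],[0,[0,0,0.1],0],[0,[0,0,0.05],0],[0,[0,0,0],0],[0,[0,0,0],0]]'
python3 d.py
```

```text
clock: 30.5
position: [0.4884, 0.2896, 0.0207]
ee_rot: [-0.044, 0.999, 0.0, 0.0]
force: [-2.3, -2.1, 5.7]
width: 0.0069
finger_force: 60.6
t 30.5 pos [0.4884 0.2896 0.0207] phi 1.66 tilt [0.0004 0.0008] w 0.0069 ff 60.6 F [-2.3 -2.1  5.7]
```

```bash
python3 -m creep '[[35,[0,0,0],0],[35,[0,0,0],0],[35,[0,0,0],0],[35,[0,0,0],0],[35,[0,0,-2],0]]' >/dev/null
python3 -m creep '[[35,[0,0,-4],0],[35,[0,0,-4],0],[80,[0,0,-3],0],[80,[0,0,0],0],[80,[0,0,0],0]]' >/dev/null
python3 d.py "(.6045,-.1365,.15,1.66)"
```

```text
t 31.5 pos [0.4882 0.2897 0.1501] phi 1.66 tilt [0.0008 0.0012] w 0.0682 ff 0.0 F [-0.6 -0.   0. ]
cm [-7.780e+00 -4.349e+01 -3.000e-02] roll 0.0
```

```bash
python3 -m creep '[[80,[-0.71,-3.95,0],0],[80,[-0.71,-3.95,0],0],[80,[-0.71,-3.95,0],0],[80,[-0.71,-3.95,0],0],[80,[-0.71,-3.95,0],0]]' >/dev/null
python3 -m creep '[[80,[-0.71,-3.95,0],0],[80,[-0.71,-3.95,0],0],[80,[-0.71,-3.95,0],0],[80,[-0.71,-3.95,0],0],[80,[-0.71,-3.95,0],0]]' >/dev/null
python3 -m creep '[[80,[-0.68,-3.99,0],0],[80,[0,0,4],0],[80,[0,0,0],0],[80,[0,0,0],0],[80,[0,0,0],0]]' 40 >/dev/null
python3 -m creep '[[80,[0,0,0],0],[80,[0,0,0],0],[80,[0,0,0],0],[80,[0,0,0],0],[80,[0,0,0],0]]' 40 >/dev/null
python3 d.py "(.6045,-.1365,.025,1.66)"; python3 -c "
from fit import *
a=snap('top','t5');s=snap('side','s5')
c=np.zeros((520,760,3),np.uint8); c[:,:360]=cv2.resize(a[180:310,140:230],(360,520)); c[:,360:]=cv2.resize(s[100:230,290:390],(400,520))
cv2.imwrite('pics/c5.png',c)"
```

```text
t 33.5 pos [ 0.6043 -0.1368  0.1099] phi 1.66 tilt [0.0003 0.    ] w 0.0682 ff 0.0 F [-0.1 -0.3 -0. ]
cm [-0.02  0.02  8.49] roll 0.0
```

View pics/c5.png

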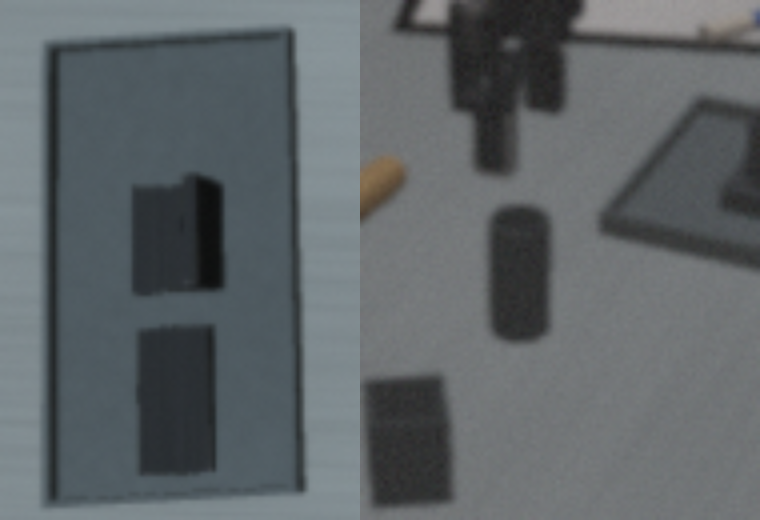

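Left: the angle (180,235) and bar (177,400) sit flat and apart, with free floor above at (170,110). Right: the fingers are above the tall stub (520,270). Gripping it.

```bash
python3 -m creep '[[80,[0,0,2],0],[80,[0,0,2],0],[80,[0,0,2],0],[80,[0,0,1.5],0],[80,[0,0,1],0]]' >/dev/null
python3 -m creep '[[80,[0,0,0],0],[80,[0,0,0],0],[20,[0,0,0],0],[20,[0,0,0],0],[20,[0,0,0],0]]'
python3 -m creep '[[20,[0,0,0],0],[20,[0,0,0],0],[20,[0,0,0],0],[20,[0,0,0],0],[20,[0,0,0],0]]'
python3 d.py
```

```text
clock: 34.6
position: [0.6048, -0.1368, 0.0256]
ee_rot: [-0.045, 0.999, 0.0, 0.001]
force: [-0.8, -0.3, 3.6]
width: 0.0334
finger_force: 39.3
clock: 35.1
position: [0.6048, -0.1368, 0.0256]
ee_rot: [-0.045, 0.999, 0.0, 0.001]
force: [-1.5, 0.6, 6.1]
width: 0.0333
finger_force: 39.4
t 35.1 pos [ 0.6048 -0.1368  0.0256] phi 1.66 tilt [0.0013 0.0002] w 0.0333 ff 39.4 F [-1.5  0.6  6.1]
```

```bash
python3 -m creep '[[20,[0,0,-2],0],[20,[0,0,-3],0],[20,[0,0,-4],0],[20,[0,0,-4],0],[20,[0,0,0],0]]' >/dev/null
python3 -m creep '[[20,[0,0,0],0],[20,[0,0,0],0],[20,[0,0,0],0],[20,[0,0,0],0],[20,[0,0,0],0]]' >/dev/null
python3 d.py "(.5586,.317,.155,1.66)"
```

```text
t 36.1 pos [ 0.6039 -0.1368  0.154 ] phi 1.66 tilt [-0.0012 -0.0001] w 0.0336 ff 40.3 F [ 0.4 -1.1 -1.6]
cm [ 0.48 45.6  -0.1 ] roll -0.0
```

```bash
python3 -m creep '[[20,[0.04,3.8,0],0],[20,[0.04,3.8,0],0],[20,[0.04,3.8,0],0],[20,[0.04,3.8,0],0],[20,[0.04,3.8,0],0]]' >/dev/null
python3 -m creep '[[20,[0.04,3.8,0],0],[20,[0.04,3.8,0],0],[20,[0.04,3.8,0],0],[20,[0.04,3.8,0],0],[20,[0.04,3.8,0],0]]' >/dev/null
python3 -m creep '[[20,[0.04,3.8,0],0],[20,[0.04,3.8,0],0],[20,[0,0,0],0],[20,[0,0,4],0],[20,[0,0,4],0]]' >/dev/null
python3 -m creep '[[20,[0,0,0],0],[20,[0,0,0],0],[20,[0,0,0],0],[20,[0,0,0],0],[20,[0,0,0],0]]' >/dev/null
python3 d.py "(.5586,.317,.0296,1.66)"
```

```text
t 38.1 pos [0.5597 0.3174 0.0764] phi 1.66 tilt [0.0018 0.0016] w 0.0331 ff 40.7 F [ 0.2 -0.2 -1.9]
cm [ 0.12 -0.04  4.67] roll -0.0
```

```bash
python3 -m creep '[[20,[0.1,0,1.5],0],[20,[0,0,1.5],0],[20,[0,0,0.8],0],[20,[0,0,0.5],0],[20,[0,0,0],0]]' >/dev/null
python3 -m creep '[[20,[0,0,0.2],0],[20,[0,0,0.1],0],[20,[0,0,0.1],0],[20,[0,0,0],0],[20,[0,0,0],0]]'
python3 d.py
```

```text
clock: 39.1
position: [0.5585, 0.3169, 0.0296]
ee_rot: [-0.044, 0.999, 0.001, 0.0]
force: [-3.7, -3.1, 12.7]
width: 0.0334
finger_force: 41.8
t 39.1 pos [0.5585 0.3169 0.0296] phi 1.66 tilt [0.0008 0.0012] w 0.0334 ff 41.8 F [-3.7 -3.1 12.7]
```

Contact came at the expected height. Releasing, rising clear and retreating to the side for a last look.

```bash
python3 -m creep '[[75,[0,0,-0.05],0],[75,[0,0,0],0],[75,[0,0,0],0],[75,[0,0,0],0],[75,[0,0,-2],0]]' >/dev/null
python3 -m creep '[[75,[0,0,-4],0],[75,[0,0,-4],0],[75,[0,0,-4],0],[75,[0,-4,0],0],[75,[0,-4,0],0]]' >/dev/null
python3 -m creep '[[75,[0,-4,0],0],[75,[0,-4,0],0],[75,[0,-4,0],0],[75,[0,-4,0],0],[75,[0,-4,0],0]]' >/dev/null
python3 d.py; python3 -c "
from h import *
a=snap('top','t9');s=snap('side','s9')
c=np.zeros((590,660,3),np.uint8); c[:260,:650]=cv2.resize(a[100:330,130:530],(650,260)); c[260:,:660]=cv2.resize(s[70:390,150:450],(660,330)); cv2.imwrite('pics/c9.png',np.clip(c*1.5,0,255).astype(np.uint8))"
```

```text
t 40.6 pos [0.5827 0.0364 0.1683] phi 1.66 tilt [0.0002 0.0003] w 0.0641 ff 0.0 F [0.6 0.2 0.1]
```

View pics/c9.png

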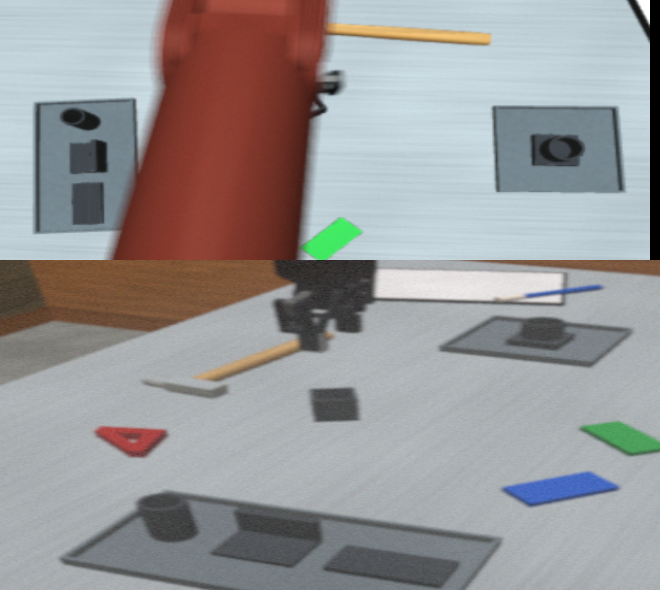

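The long tray holds the stub upright (top 80,120), the angle (87,157) and the bar (88,203), all separate. The square tray has the stub on the plate's middle (557,150), and the tube, hammer and magnet are unmoved.

```bash
python3 -c "
from station import hand_in
print(hand_in())"
```

```text
the job is handed in; nothing more can be done
None
```

Both welding kits are made up as asked and handed in at about 41 s of the 109 s, with the square tube, hammer and magnet left where they were; the hand-in returned no verdict.

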